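Unlock the caddy lid with its key and hold it up level

TASK

Open the food-scrap caddy: take the orange key out of its stand, seat its square tip fully in the square recess of the teal vent cap on the lid, turn the cap counter-clockwise to its stop and leave the key standing in the cap. Then take the lid by its beechwood handle, lift it straight up and finish while still holding it there, level and still, about 10 cm above the caddy and over it. Leave the scraper, the brush and the bowl where they are.

Things in the scene. Friction and masses are not known exactly. Their poses are not given: they have to be found in the camera images.
- key_grip (a point): Centre of the orange grip of the loose key, which starts upright in the stand. Grip: 40 mm along the key's x, 24 mm thick along its y, 34 mm high. Key z points up its shaft. The key is 66 mm tall: steel shaft 14 x 14 mm in section (flats face x and y), the last 4 mm narrowed to 11 x 11 mm, tip 49 mm below this point. 60 g.
- key_tip (a point): Centre of the key's lower end face, on the key's axis; key axes as for key_grip.
- key_stand: Fixed beech block 70 x 70 x 30 mm, origin under its centre, with a square hole 17 mm wide and 22 mm deep in its top in which the key stands (key tip 8 mm over the bench, sides about along the stand's x and y).
- cap_recess (a point): Centre of the floor of the square recess in the teal vent cap: 16 x 16 mm, 18 mm deep, mouth bevelled 2 mm, sides along this point's x and y, which turn with the cap; z up. Cap 54 mm across, top 24 mm above the lid, axis 62 mm from the lid's middle. The key fits at any quarter turn; with key x along this x (either way) the fingers have most room beside the lid handle.
- vent_cap (a joint): Turn of the cap on the lid, rad, growing counter-clockwise seen from above: near 0 locked (a latch under the lid catches a lug in the caddy; do not force it), free above about 0.9, stop at 1.35. Slight friction (0.04 N m): it stays where it is left. The key has about 0.15 rad of play in the recess either way. Guides in the caddy keep the lid from turning.
- lid_grip (a point): Grip point on the upright beech handle over the lid's middle, 40 mm above the lid's underside. Handle 50 mm along lid x, 22 mm thick along y; its top is 18 mm above this point, its foot 37 mm below. Lid x points to the cap, z up. A key left in the cap reaches 35 mm above this point, 62 mm away along x. Lid with cap and key about 0.53 kg, balanced near the handle.
- lid_centre (a point): Middle of the underside of the round steel lid (208 mm in diameter, 3 mm thick), resting on the caddy's rim; lid axes. Parts under the lid reach 20 mm down into the caddy.
- caddy: Fixed round steel caddy, 200 mm in diameter, rim 130 mm above the bench. Origin under its centre on the bench, z up; x points to where the vent cap lies.
- scraper: Bystander: teal silicone scraper lying flat, 235 mm long along its x, 56 mm wide, 18 mm high; origin at its underside near mid length.
- brush: Bystander: beechwood brush lying bristles down, 215 mm long along its x, 50 mm wide at the head (+x half), 38 mm high; origin at its underside near mid length.
- bowl: Bystander: blue ceramic bowl, 100 mm across, 45 mm high; origin under its centre.
There are look-alikes about, which are no part of the job. There is more than one size of the part that bears key_grip; the job needs the middle-sized.

How it is judged:
By the outcome, as a careful person would: the job done as asked, in the order asked, and still so for the second after the job is handed in, while the arm keeps its last pose, push and grip.
It also fails if it takes over 64 s, if anything falls off the work surface, if the arm or the gripper's body presses on something with over 40 N, if the wrist force passes 120 N, or if a joint passes its speed limit or range.

ROBOT

A 7-joint arm with a two-finger parallel gripper is mounted at the origin on the work surface. World frame = base frame: x ahead of the robot, y to its left, z up, the work surface at z = 0. Lengths are in m, angles in rad, forces in N, time in s.
With the tool pointing down it reaches from about 0.35 to 0.9 m from the base axis. Payload 8.1 kg.
Tool frame: the origin (TCP) lies at the very end of the fingers, on their centre line; the grasp point (between the pads) lies 19 mm behind it; z points along the fingers, y is the line along which they close (so a half turn about z gives the same grasp; the last joint's range is limited). The gripper opens to 85 mm and grips with 20 to 120 N. Pads are 22 mm wide; open, the fingers measure 114 mm over their backs; the gripper's body (76 mm by 85 mm) begins 54 mm behind the grasp point. The pads swing forward as they close: fully open they stand 13 mm farther back than shut.
Start: joints at [-1.337, 0.434, 0.025, 1.573, -0.012, 1.134, -0.075], TCP at [0.207, 0.59, 0.207] pointing down, gripper open.
Joint ranges: [-2.62, 2.62], [-0.44, 2.09], [-1.27, 1.32], [0.08, 2.57], [-1.32, 4.46], [0.12, 2], [-2.74, 2.74]. Speed limits (rad/s): [2.22, 2.22, 3.01, 3.01, 3.14, 3.14, 3.14].

INTERFACE

Orientations are given as a 3x3 rotation matrix whose columns are the frame's x, y, z axes.
In Python, from station import bot gives the robot as it stands.
- The arm moves only by the tool move_arm, never from a script. Its argument "series" is a list of rows, each an object of numbers: "rx", "ry", "rz": the turn, a rotation vector about the tool's x, y, z scaled (see below); "x", "y", "z": the shift along the tool's x, y, z scaled (see below); "hand": the opening, from 0 (shut) to 1 (fully open). In form: [{"rx": .., "ry": .., "rz": .., "x": .., "y": .., "z": .., "hand": ..}, ...]. A call has 1 to 8 rows; each row shifts and turns the commanded pose from where the row before left it, along the tool's axes as they then stand; what a row does not reach is not made up. The controller multiplies each number of a shift by 1 m and each number of a turn by pi rad. A row lasts 1/10 s, in which the tool goes at most 50 mm and 8.59 degrees, less where a joint would pass 70% of its speed; a pose out of reach is approached as far as the arm can. A call with a number of a shift or a turn outside -1 to 1 is refused whole. A call with a gripper value outside its range is refused whole. The fingers move at their own pace and stop on an object; "squeeze" is the grip in N (left out, the last holds). Time passes only in rows, so rows that do not move let the fingers close. It gives the time, the measured TCP pose, the force, the opening and the grip force at its end, in the units of the state.
- bot.observe(): the state, without advancing time (a new reading comes with each control period).
- bot.camera(name): name is "side" or "top"; returns the picture (420x560x3 uint8, red, green, blue); there is no depth.
- bot.camera_params(name): a dict with "mtx" (3x3 intrinsics, pixels), "origin" and "rotation" of the camera in the world. Camera axes: x right, y down, z forward; pixel columns grow to the right and rows downward; lengths in m; the calibration is good to about 2 mm. A picture is of the moment at which its call begins. camera_params takes no time and is no camera call.
- bot.sign_off(): hands the job in; it is judged then, once.
The state is a dict: "t": time; "joints": joint angles; "joint_vel": joint speeds; "tau": joint torques, N m; "eef_pos": TCP position; "tcp_rot": TCP orientation; "ft_force": force on the tool from outside, world axes, zero at the start; "torque": the same for the moment, N m; "grip_width": finger opening in m; "finger_force": force on a finger pad.
Only numpy, scipy, OpenCV 4.12 (cv2) and the standard library are available. Lean on these libraries where they do the work, as an engineer would, in place of code of your own. Each camera call takes 0.05 s, during which the arm holds its last target. There are 200 camera calls.

## Working session

There is one attempt and no reset: what is moved stays moved. The work goes in short steps, Python scripts to look and compute and a tool call to move; the robot and the scene stay as the last step left them, time stands still between calls to the robot, and variables do not carry over. Pictures are saved under pics/ and viewed, at most 10 in all, crops included, and the job is handed in when it is done.

Besides the shell and the picture viewer there is one more tool, called after "Request:" as name(argument=value, ...), one argument or row to a line, values as JSON. move_arm: Moves the arm, as the interface text tells. Its arguments: {"type":"object","properties":{"series":{"type":"array","items":{"type":"object","properties":{"rx":{"type":"number","minimum":-1,"maximum":1},"ry":{"type":"number","minimum":-1,"maximum":1},"rz":{"type":"number","minimum":-1,"maximum":1},"x":{"type":"number","minimum":-1,"maximum":1},"y":{"type":"number","minimum":-1,"maximum":1},"z":{"type":"number","minimum":-1,"maximum":1},"hand":{"type":"number"}}}},"squeeze":{"type":"number"}},"required":["series"]}

```bash
mkdir -p pics; cat > h.py <<'E'
import numpy as np, cv2
from station import bot
def ray(n,uv):
    p=bot.camera_params(n);d=np.array(p["rotation"])@np.linalg.inv(np.array(p["mtx"]))@np.array([uv[0],uv[1],1.])
    return np.array(p["origin"]),d
def plane(n,uv,z):
    o,d=ray(n,uv);return o+d*(z-o[2])/d[2]
def proj(n,P):
    p=bot.camera_params(n);q=np.array(p["mtx"])@np.array(p["rotation"]).T@(np.array(P)-np.array(p["origin"]));return q[:2]/q[2]
def two(a,ua,b,ub):
    o1,d1=ray(a,ua);o2,d2=ray(b,ub)
    s=np.linalg.lstsq(np.c_[d1,-d2],o2-o1,rcond=None)[0]
    A,B=o1+s[0]*d1,o2+s[1]*d2;return (A+B)/2,np.linalg.norm(A-B)
E
python3 - <<'E'
from h import *
np.set_printoptions(precision=3,suppress=True)
for n in("side","top"):
    cv2.imwrite(f"pics/{n}0.png",cv2.cvtColor(bot.camera(n),cv2.COLOR_RGB2BGR))
    p=bot.camera_params(n);print(n,p)
s=bot.observe();print(s["tcp_rot"],s["eef_pos"],s["grip_width"],s["t"])
E
```

```text
side {'mtx': array([[411.591,   0.   , 279.98 ],
       [  0.   , 411.591, 211.811],
       [  0.   ,   0.   ,   1.   ]]), 'origin': array([0.338, 0.831, 0.665]), 'rotation': array([[-0.935, -0.18 ,  0.305],
       [-0.354,  0.489, -0.797],
       [-0.005, -0.853, -0.521]])}
top {'mtx': array([[392.901,   0.   , 274.472],
       [  0.   , 392.901, 208.57 ],
       [  0.   ,   0.   ,   1.   ]]), 'origin': array([0.526, 0.006, 1.058]), 'rotation': array([[ 0.002, -0.992,  0.125],
       [-1.   , -0.   ,  0.015],
       [-0.015, -0.125, -0.992]])}
[[-0.944  0.331 -0.   ]
 [ 0.331  0.944 -0.001]
 [-0.    -0.001 -1.   ]] [0.206 0.589 0.206] 0.08521532171726111 0.1
```

View pics/top0.png

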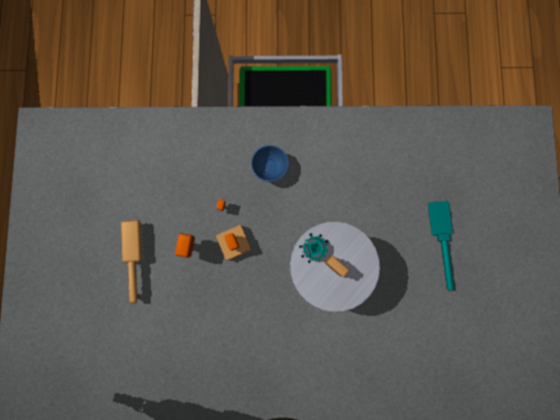

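View pics/side0.png

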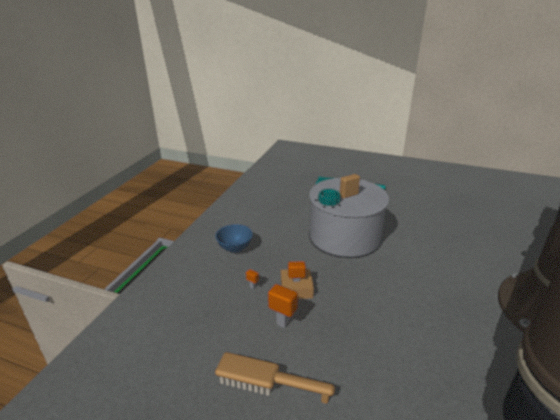

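The top view shows three orange keys: small at (221,205), large at (184,245), and the one in the stand at (232,241). The cap is at (316,248), the handle at (337,265) and the caddy at (335,266). The side view shows the stand key at (297,270), cap at (329,198) and handle at (349,186).

```bash
cat >> h.py <<'E'
def rect(n,im,lo,hi,box,z=None):
    x0,y0,x1,y1=box;c=cv2.resize(im[y0:y1,x0:x1],None,fx=4,fy=4,interpolation=cv2.INTER_CUBIC)
    m=cv2.inRange(cv2.cvtColor(c,cv2.COLOR_RGB2HSV),lo,hi)
    k=max(cv2.findContours(m,0,2)[0],key=cv2.contourArea)
    k=(k[:,0,:]+.5)/4-.5+[x0,y0]
    M=cv2.moments(k.astype(np.float32));cen=np.array([M['m10'],M['m01']])/M['m00']
    if z is None: return cen,k
    P=np.array([plane(n,q,z)[:2] for q in k]).astype(np.float32)
    return cen,cv2.minAreaRect(P*1000)
E
python3 - <<'E'
from h import *
np.set_printoptions(precision=4,suppress=True)
t=cv2.cvtColor(cv2.imread("pics/top0.png"),cv2.COLOR_BGR2RGB);s=cv2.cvtColor(cv2.imread("pics/side0.png"),cv2.COLOR_BGR2RGB)
OR=((2,190,110),(12,255,255));WD=((10,70,90),(22,190,255));TE=((80,120,40),(95,255,255))
print("key",rect("top",t,*OR,(222,228,246,256),.074))
print("small",rect("top",t,*OR,(212,195,228,215),.05)); print("big",rect("top",t,*OR,(170,228,200,262),.09))
print("stand",rect("top",t,*WD,(212,220,256,265),.03))
print("handle",rect("top",t,*WD,(322,250,355,282),.188))
print("cap",rect("top",t,*TE,(295,228,335,266),.157))
print("lid",rect("top",t,(0,0,135),(180,60,255),(285,215,385,318),.133))
a,_=rect("top",t,*OR,(222,228,246,256));b,_=rect("side",s,*OR,(284,258,310,281));print("key2",two("top",a,"side",b))
a,_=rect("top",t,*WD,(322,250,355,282));b,_=rect("side",s,*WD,(335,170,365,202));print("hand2",two("top",a,"side",b))
for n,im,b,w in(("top",t,(205,200,375,325),1),("side",s,(235,160,395,310),2)):
    x0,y0,x1,y1=b;cv2.imwrite(f"pics/z{w}.png",cv2.cvtColor(cv2.resize(im[y0:y1,x0:x1],None,fx=4.7/(1 if w==1 else 1.2),fy=4.7/(1 if w==1 else 1.2),interpolation=cv2.INTER_CUBIC),cv2.COLOR_RGB2BGR))
E
```

```text
key (array([233.81  , 242.7493]), ((566.4630126953125, 123.55572509765625), (36.98783874511719, 18.640424728393555), 4.1809773445129395))
small (array([220.2416, 204.2776]), ((663.9951171875, 161.67567443847656), (15.898139953613281, 27.185884475708008), 75.89533996582031))
big (array([182.6918, 244.8313]), ((557.9171142578125, 246.27630615234375), (30.416343688964844, 53.78126907348633), 80.25797271728516))
stand (array([232.3923, 242.0046]), ((567.0745849609375, 129.7361297607422), (73.58042907714844, 74.4412841796875), 23.992029190063477))
handle (array([336.6945, 265.8109]), ((509.54229736328125, -117.57353973388672), (54.251808166503906, 24.216777801513672), 49.34302520751953))
cap (array([315.1635, 248.2588]), ((549.8079833984375, -73.51514434814453), (53.63419723510742, 54.184688568115234), 62.7032356262207))
lid (array([334.1138, 266.1594]), ((509.2486267089844, -119.3466796875), (205.2295684814453, 205.99270629882812), 42.55214309692383))
key2 (array([0.5684, 0.1274, 0.0357]), np.float64(0.006670112326909492))
hand2 (array([ 0.5087, -0.1211,  0.1641]), np.float64(0.0003682082025001941))
```

View pics/z1.png

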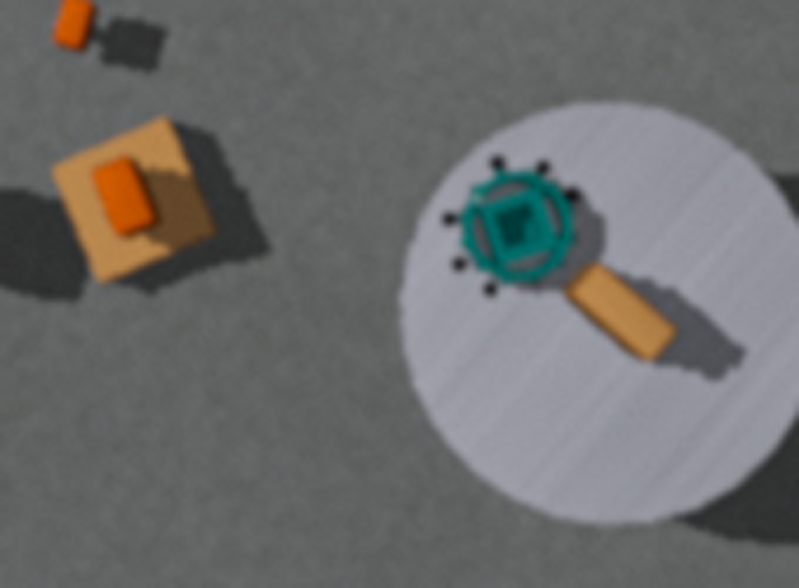

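The zoom confirms that the stand holds the middle-sized key, with its long side about 25° from x. The recess square sits at about 15°, and its centre is at about (516,226) in the crop. The key mask was partial, so I'm refining it and working out the first move.

```bash
python3 - <<'E'
from h import *
np.set_printoptions(precision=4,suppress=True)
t=cv2.cvtColor(cv2.imread("pics/top0.png"),cv2.COLOR_BGR2RGB)
for lo in((0,190,60),(0,205,60),(0,215,60)): print("key",rect("top",t,lo,(11,255,255),(220,226,248,258),.074))
# recess: dark teal square
for v in (75,85,95,105): 
    print("rec",v,rect("top",t,(80,120,10),(98,255,v),(307,240,322,256),.155))
# square rim corners from view
C=np.array([[480,208],[540,192],[553,245],[500,262]])/4.7+[205,200]
print([plane("top",c,.157)[:2] for c in C], np.mean([plane("top",c,.157)[:2] for c in C],0))
E
```

```text
key (array([236.9222, 245.6675]), ((556.8306274414062, 113.49833679199219), (4.181262493133545, 7.439675807952881), 79.40899658203125))
key (array([236.9222, 245.6675]), ((556.8306274414062, 113.49833679199219), (4.181262493133545, 7.439675807952881), 79.40899658203125))
key (array([236.9222, 245.6675]), ((556.8306274414062, 113.49833679199219), (4.181262493133545, 7.439675807952881), 79.40899658203125))
rec 75 (array([313.8767, 247.229 ]), ((550.1849365234375, -72.6627197265625), (16.266582489013672, 16.845062255859375), 19.235645294189453))
rec 85 (array([313.9554, 247.2134]), ((550.0684814453125, -72.69602966308594), (17.92889404296875, 18.895484924316406), 18.412614822387695))
rec 95 (array([314.1269, 247.2878]), ((549.9764404296875, -72.63101196289062), (20.31106185913086, 20.479040145874023), 18.019866943359375))
rec 105 (array([313.7369, 247.4718]), ((550.0347900390625, -71.41283416748047), (33.753684997558594, 36.17350387573242), 89.52523803710938))
[array([ 0.5573, -0.0556]), array([ 0.5651, -0.0848]), array([ 0.5395, -0.0908]), array([ 0.5313, -0.0651])] [ 0.5483 -0.0741]
```

```bash
python3 - <<'E'
from h import *
np.set_printoptions(precision=4,suppress=True)
t=cv2.cvtColor(cv2.imread("pics/top0.png"),cv2.COLOR_BGR2RGB)
h=cv2.cvtColor(t,cv2.COLOR_RGB2HSV);print(h[241,231],h[238,230],h[246,234],h[232,238],h[245,242])
for s in (190,200,210,220): print("key",rect("top",t,(0,s,60),(14,255,255),(220,226,248,258),.074))
E
```

```text
[ 13 255 196] [ 13 255 198] [ 13 255 189] [ 16 150 182] [ 15 149  99]
key (array([231.2684, 241.5008]), ((567.0919799804688, 128.27114868164062), (41.268402099609375, 26.34626579284668), 21.81832504272461))
key (array([231.3067, 241.4848]), ((567.002197265625, 128.24560546875), (40.46158218383789, 25.504093170166016), 22.147916793823242))
key (array([231.3263, 241.4844]), ((567.0185546875, 128.16464233398438), (39.87249755859375, 24.842235565185547), 21.6367130279541))
key (array([231.337 , 241.4927]), ((566.8643798828125, 128.13885498046875), (39.15367126464844, 24.248048782348633), 22.15212059020996))
```

Request:
move_arm(
  series=[
    {"rz": 0.047},
    {"rz": 0.047},
    {"rz": 0.047},
    {"rz": 0.047},
    {"rz": 0.047},
    {"rz": 0.047},
    {"rz": 0.047},
    {"rz": 0.047},
  ],
)

```text
invalid input at $.series[0]: expected keys rx, ry, rz, x, y, z, hand
```

Request:
move_arm(
  series=[
    {"rx": 0, "ry": 0, "rz": 0, "x": -0.041, "y": -0.0263, "z": 0, "hand": 1},
    {"rx": 0, "ry": 0, "rz": 0, "x": -0.041, "y": -0.0263, "z": 0, "hand": 1},
    {"rx": 0, "ry": 0, "rz": 0, "x": -0.041, "y": -0.0263, "z": 0, "hand": 1},
    {"rx": 0, "ry": 0, "rz": 0, "x": -0.041, "y": -0.0263, "z": 0, "hand": 1},
    {"rx": 0, "ry": 0, "rz": 0, "x": -0.041, "y": -0.0263, "z": 0, "hand": 1},
    {"rx": 0, "ry": 0, "rz": 0, "x": -0.041, "y": -0.0263, "z": 0, "hand": 1},
    {"rx": 0, "ry": 0, "rz": 0, "x": -0.041, "y": -0.0263, "z": 0, "hand": 1},
    {"rx": 0, "ry": 0, "rz": 0, "x": -0.041, "y": -0.0263, "z": 0, "hand": 1},
  ],
)

```text
t: 0.9
eef_pos: [0.4473, 0.281, 0.2068]
tcp_rot: [[-0.944, 0.33, -0.0], [0.33, 0.944, -0.0], [0.0, -0.0, -1.0]]
ft_force: [1.1, 0.2, -0.3]
grip_width: 0.0853
finger_force: 0.0
```

Request:
move_arm(
  series=[
    {"rx": 0, "ry": 0, "rz": 0, "x": -0.041, "y": -0.0263, "z": 0, "hand": 1},
    {"rx": 0, "ry": 0, "rz": 0, "x": -0.041, "y": -0.0263, "z": 0, "hand": 1},
    {"rx": 0, "ry": 0, "rz": 0, "x": -0.041, "y": -0.0263, "z": 0, "hand": 1},
    {"rx": 0, "ry": 0, "rz": 0, "x": -0.041, "y": -0.0263, "z": 0, "hand": 1},
    {"rx": 0, "ry": 0, "rz": 0.047, "x": 0, "y": 0, "z": 0, "hand": 1},
    {"rx": 0, "ry": 0, "rz": 0.047, "x": 0, "y": 0, "z": 0, "hand": 1},
    {"rx": 0, "ry": 0, "rz": 0.047, "x": 0, "y": 0, "z": 0, "hand": 1},
    {"rx": 0, "ry": 0, "rz": 0.047, "x": 0, "y": 0, "z": 0, "hand": 1},
  ],
)

```text
t: 1.7
eef_pos: [0.5663, 0.1292, 0.2065]
tcp_rot: [[-0.595, 0.804, -0.001], [0.804, 0.595, -0.0], [0.0, -0.001, -1.0]]
ft_force: [0.1, 0.2, -0.3]
grip_width: 0.0853
finger_force: 0.0
```

Request:
move_arm(
  series=[
    {"rx": 0, "ry": 0, "rz": 0.047, "x": 0, "y": 0, "z": 0, "hand": 1},
    {"rx": 0, "ry": 0, "rz": 0.047, "x": 0, "y": 0, "z": 0, "hand": 1},
    {"rx": 0, "ry": 0, "rz": 0.047, "x": 0, "y": 0, "z": 0, "hand": 1},
    {"rx": 0, "ry": 0, "rz": 0.047, "x": 0, "y": 0, "z": 0, "hand": 1},
    {"rx": 0, "ry": 0, "rz": 0.047, "x": 0, "y": 0, "z": 0, "hand": 1},
    {"rx": 0, "ry": 0, "rz": 0.047, "x": 0, "y": 0, "z": 0, "hand": 1},
    {"rx": 0, "ry": 0, "rz": 0.047, "x": 0, "y": 0, "z": 0, "hand": 1},
    {"rx": 0, "ry": 0, "rz": 0, "x": 0, "y": 0, "z": 0, "hand": 1},
  ],
)

```text
t: 2.5
eef_pos: [0.5662, 0.1295, 0.2065]
tcp_rot: [[0.382, 0.924, -0.001], [0.924, -0.382, -0.001], [-0.001, -0.001, -1.0]]
ft_force: [-0.3, -0.1, 0.1]
grip_width: 0.0853
finger_force: 0.0
```

```bash
cat >> h.py <<'E'
def st():
    s=bot.observe();R=np.array(s["tcp_rot"])
    print("t%.2f"%s["t"],np.round(s["eef_pos"],4),"yaw_y %.2f"%np.degrees(np.arctan2(R[1,1],R[0,1])),"z",np.round(R[:,2],4),"w %.4f f"%s["grip_width"],np.round(s["finger_force"],1),"F",np.round(s["ft_force"],1),"M",np.round(s["torque"],2))
    return s,R
def to(P,yaw):
    s,R=st();d=R.T@(np.array(P)-np.array(s["eef_pos"]));y=np.degrees(np.arctan2(R[1,1],R[0,1]))
    from scipy.spatial.transform import Rotation as Q
    c,n=np.cos(np.radians(yaw)),np.sin(np.radians(yaw))
    T=np.c_[[n,-c,0],[c,n,0],[0,0,-1]]
    print("shift",np.round(d,4),"turn/pi",np.round(Q.from_matrix(R.T@T).as_rotvec()/np.pi,4))
E
python3 -c "
from h import *
to((.567,.1285,.04),-68)"
```

```text
t2.50 [0.5662 0.1295 0.2065] yaw_y -22.48 z [-8.e-04 -5.e-04 -1.e+00] w 0.0853 f 0.0 F [-0.3 -0.1  0.1] M [-0.02  0.04 -0.05]Traceback (most recent call last):
  File "<string>", line 3, in <module>
    to((.567,.1285,.04),-68)
    ~~^^^^^^^^^^^^^^^^^^^^^^
  File "h.py", line 32, in to
    print("shift",np.round(d,4),"turn/pi",np.round(Q.from_matrix(R.T@T).as_rotvec()/np.pi,4))
                                                   ~~~~~~~~~~~~~^^^^^^^
  File "scipy/spatial/transform/_rotation.pyx", line 1143, in scipy.spatial.transform._rotation.Rotation.from_matrix
ValueError: Non-positive determinant (left-handed or null coordinate frame) in rotation matrix 0: [[-7.00691556e-01 -7.13463869e-01  8.07413473e-04]
 [-7.13463711e-01  7.00691989e-01  5.19989677e-04]
 [ 9.36741999e-04  2.11707837e-04  9.99999539e-01]].
```

Request:
move_arm(
  series=[
    {"rx": 0, "ry": 0, "rz": 0.047, "x": 0, "y": 0, "z": 0, "hand": 1},
    {"rx": 0, "ry": 0, "rz": 0.047, "x": 0, "y": 0, "z": 0, "hand": 1},
    {"rx": 0, "ry": 0, "rz": 0.047, "x": 0, "y": 0, "z": 0, "hand": 1},
    {"rx": 0, "ry": 0, "rz": 0.047, "x": 0, "y": 0, "z": 0, "hand": 1},
    {"rx": 0, "ry": 0, "rz": 0.047, "x": 0, "y": 0, "z": 0, "hand": 1},
    {"rx": 0, "ry": 0, "rz": 0.018, "x": 0, "y": 0, "z": 0, "hand": 1},
    {"rx": 0, "ry": 0, "rz": 0, "x": 0, "y": 0.001, "z": 0.04, "hand": 1},
    {"rx": 0, "ry": 0, "rz": 0, "x": 0, "y": 0, "z": 0.04, "hand": 1},
  ],
)

```text
t: 3.3
eef_pos: [0.5678, 0.1289, 0.1266]
tcp_rot: [[0.924, 0.381, 0.002], [0.381, -0.924, 0.001], [0.003, -0.0, -1.0]]
ft_force: [1.5, 1.3, -0.6]
grip_width: 0.0851
finger_force: 0.0
```

```bash
sed -i 's/\[n,-c,0\]/[-n,c,0]/' h.py; python3 - <<'E'
from h import *
to((.567,.1285,.042),-68)
t=bot.camera("top");s=bot.camera("side")
a=cv2.resize(t[190:290,180:300],None,fx=5,fy=5,interpolation=2)
b=cv2.resize(s[200:310,240:350],None,fx=4.5,fy=4.5,interpolation=2)
cv2.imwrite("pics/a1.png",cv2.cvtColor(b,cv2.COLOR_RGB2BGR))
E
```

```text
t3.30 [0.5678 0.1289 0.1266] yaw_y -67.59 z [ 0.0024  0.001  -1.    ] w 0.0851 f 0.0 F [ 1.5  1.3 -0.6] M [ 0.   -0.01  0.01]
shift [-0.0011  0.      0.0846] turn/pi [-0.     -0.0008  0.0023]
```

View pics/a1.png

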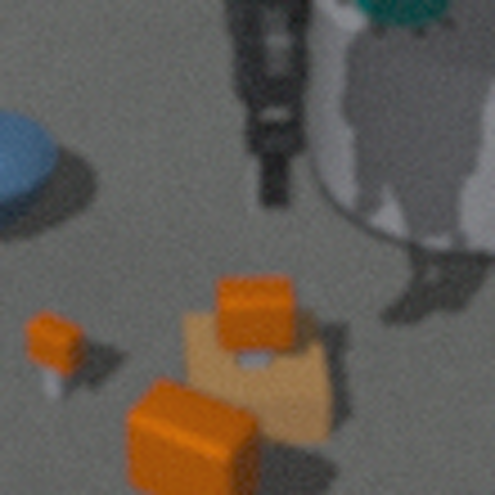

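The side crop shows the open fingers above the stand key (key top at about (255,290) in the crop), clear of the large key. Going down and gripping.

Request:
move_arm(
  series=[
    {"rx": 0, "ry": 0, "rz": 0.002, "x": -0.001, "y": 0, "z": 0.03, "hand": 1},
    {"rx": 0, "ry": 0, "rz": 0, "x": 0, "y": 0, "z": 0.03, "hand": 1},
    {"rx": 0, "ry": 0, "rz": 0, "x": 0, "y": 0, "z": 0.0245, "hand": 1},
    {"rx": 0, "ry": 0, "rz": 0, "x": 0, "y": 0, "z": 0, "hand": 1},
    {"rx": 0, "ry": 0, "rz": 0, "x": 0, "y": 0, "z": 0, "hand": 0},
    {"rx": 0, "ry": 0, "rz": 0, "x": 0, "y": 0, "z": 0, "hand": 0},
    {"rx": 0, "ry": 0, "rz": 0, "x": 0, "y": 0, "z": 0, "hand": 0},
    {"rx": 0, "ry": 0, "rz": 0, "x": 0, "y": 0, "z": 0, "hand": 0},
  ],
  squeeze=30,
)

```text
t: 4.2
eef_pos: [0.5667, 0.1284, 0.0435]
tcp_rot: [[0.929, 0.371, 0.001], [0.371, -0.929, 0.001], [0.002, -0.0, -1.0]]
ft_force: [-0.5, 0.4, 0.2]
grip_width: 0.0285
finger_force: 0.0
```

Request:
move_arm(
  series=[
    {"rx": 0, "ry": 0, "rz": 0, "x": 0, "y": 0, "z": 0, "hand": 0},
    {"rx": 0, "ry": 0, "rz": 0, "x": 0, "y": 0, "z": 0, "hand": 0},
    {"rx": 0, "ry": 0, "rz": 0, "x": 0, "y": 0, "z": 0, "hand": 0},
    {"rx": 0, "ry": 0, "rz": 0, "x": 0, "y": 0, "z": 0, "hand": 0},
  ],
  squeeze=60,
)

```text
t: 4.6
eef_pos: [0.5669, 0.1283, 0.0436]
tcp_rot: [[0.929, 0.371, 0.002], [0.371, -0.929, 0.001], [0.002, -0.0, -1.0]]
ft_force: [-1.2, -0.0, 7.6]
grip_width: 0.0217
finger_force: 58.6
```

```bash
python3 -c "
from h import *
st()"
```

```text
t4.60 [0.5669 0.1283 0.0436] yaw_y -68.25 z [ 1.7e-03  9.0e-04 -1.0e+00] w 0.0217 f 58.6 F [-1.2 -0.   7.6] M [ 0.04  0.24 -0.02]
```

Request:
move_arm(
  series=[
    {"rx": 0, "ry": 0, "rz": 0, "x": 0, "y": 0, "z": -0.01, "hand": 0},
    {"rx": 0, "ry": 0, "rz": 0, "x": 0, "y": 0, "z": -0.02, "hand": 0},
    {"rx": 0, "ry": 0, "rz": 0, "x": 0, "y": 0, "z": -0.04, "hand": 0},
    {"rx": 0, "ry": 0, "rz": 0, "x": 0, "y": 0, "z": -0.045, "hand": 0},
    {"rx": 0, "ry": 0, "rz": 0, "x": 0, "y": 0, "z": -0.045, "hand": 0},
    {"rx": 0, "ry": 0, "rz": 0, "x": 0, "y": 0, "z": -0.03, "hand": 0},
    {"rx": 0, "ry": 0, "rz": 0, "x": 0, "y": 0, "z": 0, "hand": 0},
    {"rx": 0, "ry": 0, "rz": 0, "x": 0, "y": 0, "z": 0, "hand": 0},
  ],
)

```text
t: 5.4
eef_pos: [0.566, 0.1282, 0.2331]
tcp_rot: [[0.929, 0.371, 0.001], [0.371, -0.929, 0.001], [0.001, -0.001, -1.0]]
ft_force: [-0.3, 0.6, -0.2]
grip_width: 0.0218
finger_force: 59.1
```

```bash
python3 - <<'E'
from h import *
to((.550,-.073,.240),-73.5)
s=bot.camera("side");t=bot.camera("top")
u=proj("side",bot.observe()["eef_pos"]);print(u)
x,y=map(int,u)
b=cv2.resize(s[max(0,y-55):y+55,max(0,x-70):x+70],None,fx=5.4,fy=5.4,interpolation=2)
cv2.imwrite("pics/a2.png",cv2.cvtColor(b,cv2.COLOR_RGB2BGR))
E
```

```text
t5.40 [0.566  0.1282 0.2331] yaw_y -68.25 z [ 9.e-04  1.e-03 -1.e+00] w 0.0218 f 59.1 F [-0.3  0.6 -0.2] M [ 0.04 -0.02  0.03]
shift [-0.0894  0.181  -0.0071] turn/pi [-0.0002 -0.0004  0.0292]
[298.59165573 204.6350942 ]
```

View pics/a2.png

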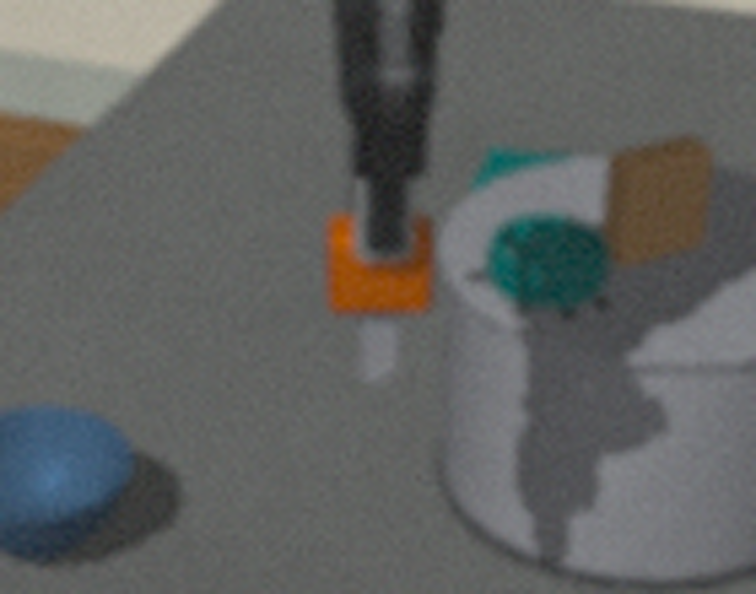

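Key held upright and straight between the pads, tip at about (377,380) in the crop. Moving above the cap.

Request:
move_arm(
  series=[
    {"rx": 0, "ry": 0, "rz": 0, "x": -0.018, "y": 0.036, "z": -0.007, "hand": 0},
    {"rx": 0, "ry": 0, "rz": 0, "x": -0.018, "y": 0.036, "z": 0, "hand": 0},
    {"rx": 0, "ry": 0, "rz": 0, "x": -0.018, "y": 0.036, "z": 0, "hand": 0},
    {"rx": 0, "ry": 0, "rz": 0, "x": -0.018, "y": 0.036, "z": 0, "hand": 0},
    {"rx": 0, "ry": 0, "rz": 0, "x": -0.018, "y": 0.037, "z": 0, "hand": 0},
    {"rx": 0, "ry": 0, "rz": 0.029, "x": 0, "y": 0, "z": 0, "hand": 0},
    {"rx": 0, "ry": 0, "rz": 0, "x": 0, "y": 0, "z": 0, "hand": 0},
    {"rx": 0, "ry": 0, "rz": 0, "x": 0, "y": 0, "z": 0, "hand": 0},
  ],
)

```text
t: 6.3
eef_pos: [0.5491, -0.0723, 0.2384]
tcp_rot: [[0.958, 0.287, -0.002], [0.287, -0.958, 0.0], [-0.002, -0.001, -1.0]]
ft_force: [0.7, 0.6, -0.6]
grip_width: 0.0217
finger_force: 59.1
```

```bash
python3 - <<'E'
from h import *
print("old tip pred",proj("side",(.566,.1282,.1975)),"seen 297.8 219.4")
to((.550,-.073,.200),-73.5)
s=bot.camera("side")
e=np.array(bot.observe()["eef_pos"]);print("tip pred",proj("side",e-[0,0,.0356]),"cap mouth",proj("side",(.55,-.073,.157)))
b=cv2.resize(s[120:230,270:400],None,fx=5.4,fy=5.4,interpolation=2)
cv2.imwrite("pics/a3.png",cv2.cvtColor(b,cv2.COLOR_RGB2BGR))
E
```

```text
old tip pred [297.90086916 218.36284649] seen 297.8 219.4
t6.30 [ 0.5491 -0.0723  0.2384] yaw_y -73.29 z [-2.e-03  1.e-04 -1.e+00] w 0.0217 f 59.1 F [ 0.7  0.6 -0.6] M [ 0.05  0.01 -0.01]
shift [0.0007 0.001  0.0383] turn/pi [-0.0002  0.0006  0.0011]
tip pred [329.97957366 177.41516956] cap mouth [328.76651778 193.3458269 ]
```

View pics/a3.png

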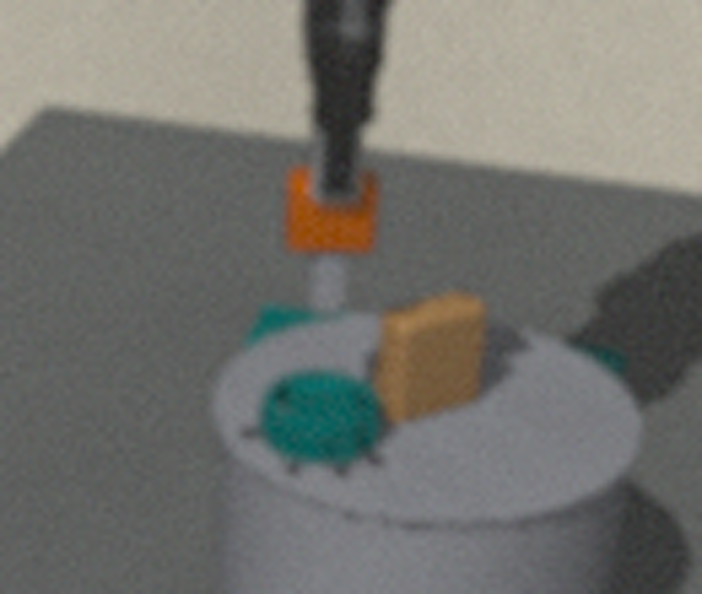

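```bash
python3 - <<'E'
from h import *
np.set_printoptions(precision=2,suppress=True)
s=bot.camera("side");o=bot.observe();R=np.array(o["tcp_rot"]);e=np.array(o["eef_pos"])
m=cv2.inRange(cv2.cvtColor(s,cv2.COLOR_RGB2HSV),(0,190,60),(14,255,255));m[:, :300]=0;m[:, 370:]=0;m[:140]=0;m[185:]=0
_,k=rect("side",s,(0,190,60),(14,255,255),(310,140,350,175))
print("seen",k.min(0),k.max(0))
g=e-R[:,2]*.0134   # grip centre: tip+49mm
C=[proj("side",g+R@np.array([a*.02,b*.012,c*.017])) for a in(-1,1) for b in(-1,1) for c in(-1,1)]
print("pred",np.min(C,0),np.max(C,0))
print("px/m x,y", proj("side",g+[.01,0,0])-proj("side",g),proj("side",g+[0,.01,0])-proj("side",g))
_,k=rect("side",s,(75,120,20),(98,255,255),(312,180,345,212));print("cap seen",k.min(0),k.max(0))
a=np.linspace(0,6.283,40);C=[proj("side",(.55+.027*np.cos(q),-.073+.027*np.sin(q),z)) for q in a for z in(.157,.137)];print("pred",np.min(C,0),np.max(C,0))
E
```

```text
seen [323.38 151.88] [337.62 165.12]
pred [322.4  150.61] [340.14 167.93]
px/m x,y [-4.   -0.58] [-1.06  1.61]
cap seen [318.62 189.12] [339.38 204.88]
pred [317.82 188.35] [339.44 205.48]
```

Request:
move_arm(
  series=[
    {"rx": 0, "ry": 0, "rz": 0.001, "x": 0.0007, "y": 0.001, "z": 0.02, "hand": 0},
    {"rx": 0, "ry": 0, "rz": 0, "x": 0, "y": 0, "z": 0.018, "hand": 0},
    {"rx": 0, "ry": 0, "rz": 0, "x": 0, "y": 0, "z": 0.005, "hand": 0},
    {"rx": 0, "ry": 0, "rz": 0, "x": 0, "y": 0, "z": 0.004, "hand": 0},
    {"rx": 0, "ry": 0, "rz": 0, "x": 0, "y": 0, "z": 0.003, "hand": 0},
    {"rx": 0, "ry": 0, "rz": 0, "x": 0, "y": 0, "z": 0, "hand": 0},
    {"rx": 0, "ry": 0, "rz": 0, "x": 0, "y": 0, "z": 0, "hand": 0},
  ],
)

```text
t: 7.1
eef_pos: [0.5508, -0.0741, 0.1899]
tcp_rot: [[0.96, 0.282, 0.001], [0.282, -0.96, 0.0], [0.001, 0.0, -1.0]]
ft_force: [0.2, 0.8, -0.6]
grip_width: 0.0215
finger_force: 59.1
```

```bash
python3 -c "
from h import *
to((.55,-.073,.1746),-73.5)"
```

```text
t7.10 [ 0.5508 -0.0741  0.1899] yaw_y -73.65 z [ 8.e-04  0.e+00 -1.e+00] w 0.0215 f 59.1 F [ 0.2  0.8 -0.6] M [-0.    0.05  0.  ]
shift [-0.0004 -0.0013  0.0153] turn/pi [ 0.0001 -0.0002 -0.0008]
```

Request:
move_arm(
  series=[
    {"rx": 0, "ry": 0, "rz": 0, "x": 0, "y": -0.0008, "z": 0.002, "hand": 0},
    {"rx": 0, "ry": 0, "rz": 0, "x": 0, "y": 0, "z": 0.002, "hand": 0},
    {"rx": 0, "ry": 0, "rz": 0, "x": 0, "y": 0, "z": 0.002, "hand": 0},
    {"rx": 0, "ry": 0, "rz": 0, "x": 0, "y": 0, "z": 0, "hand": 0},
  ],
)

```text
t: 7.5
eef_pos: [0.5524, -0.0742, 0.1871]
tcp_rot: [[0.96, 0.281, 0.006], [0.281, -0.96, 0.001], [0.006, 0.001, -1.0]]
ft_force: [-8.1, 1.3, 34.5]
grip_width: 0.0214
finger_force: 63.2
```

```bash
python3 -c "
from h import *
to((.55,-.073,.1746),-73.5)"
```

```text
t7.50 [ 0.5524 -0.0742  0.1871] yaw_y -73.68 z [ 0.0057  0.001  -1.    ] w 0.0214 f 63.2 F [-8.1  1.3 34.5] M [ 0.53  1.84 -0.  ]
shift [-0.0021 -0.0018  0.0125] turn/pi [ 0.0002 -0.0018 -0.001 ]
```

The shoulder is catching on the mouth at about 5 mm depth. I'll back off 4 mm and feel for the recess walls with the narrowed tip.

Request:
move_arm(
  series=[
    {"rx": 0, "ry": 0, "rz": 0, "x": 0, "y": 0, "z": -0.004, "hand": 0},
    {"rx": 0, "ry": 0, "rz": 0, "x": 0, "y": 0, "z": 0, "hand": 0},
    {"rx": 0, "ry": 0, "rz": 0, "x": 0, "y": 0, "z": 0, "hand": 0},
  ],
)

```text
t: 7.8
eef_pos: [0.5509, -0.0736, 0.1882]
tcp_rot: [[0.96, 0.281, 0.002], [0.281, -0.96, -0.0], [0.002, 0.001, -1.0]]
ft_force: [-1.4, 0.8, 9.6]
grip_width: 0.0216
finger_force: 60.3
```

Request:
move_arm(
  series=[
    {"rx": 0, "ry": 0, "rz": 0, "x": 0.002, "y": 0, "z": 0, "hand": 0},
    {"rx": 0, "ry": 0, "rz": 0, "x": 0.002, "y": 0, "z": 0, "hand": 0},
    {"rx": 0, "ry": 0, "rz": 0, "x": 0, "y": 0, "z": 0, "hand": 0},
  ],
)

```text
t: 8.1
eef_pos: [0.5535, -0.073, 0.1882]
tcp_rot: [[0.96, 0.281, -0.001], [0.281, -0.96, -0.0], [-0.001, -0.0, -1.0]]
ft_force: [-6.7, -0.6, 15.0]
grip_width: 0.0217
finger_force: 61.0
```

Request:
move_arm(
  series=[
    {"rx": 0, "ry": 0, "rz": 0, "x": -0.002, "y": 0, "z": 0, "hand": 0},
    {"rx": 0, "ry": 0, "rz": 0, "x": -0.002, "y": 0, "z": 0, "hand": 0},
    {"rx": 0, "ry": 0, "rz": 0, "x": -0.002, "y": 0, "z": 0, "hand": 0},
    {"rx": 0, "ry": 0, "rz": 0, "x": -0.002, "y": 0, "z": 0, "hand": 0},
    {"rx": 0, "ry": 0, "rz": 0, "x": 0, "y": 0, "z": 0, "hand": 0},
  ],
)

```text
t: 8.6
eef_pos: [0.5466, -0.0744, 0.1873]
tcp_rot: [[0.96, 0.281, 0.001], [0.281, -0.96, 0.0], [0.001, 0.0, -1.0]]
ft_force: [1.7, 0.3, 0.6]
grip_width: 0.0217
finger_force: 59.2
```

Request:
move_arm(
  series=[
    {"rx": 0, "ry": 0, "rz": 0, "x": -0.002, "y": 0, "z": 0, "hand": 0},
    {"rx": 0, "ry": 0, "rz": 0, "x": -0.002, "y": 0, "z": 0, "hand": 0},
    {"rx": 0, "ry": 0, "rz": 0, "x": 0, "y": 0, "z": 0, "hand": 0},
  ],
)

```text
t: 8.9
eef_pos: [0.5428, -0.0753, 0.1874]
tcp_rot: [[0.96, 0.281, 0.001], [0.281, -0.96, 0.0], [0.001, -0.0, -1.0]]
ft_force: [2.6, 1.7, -0.8]
grip_width: 0.0215
finger_force: 59.1
```

Request:
move_arm(
  series=[
    {"rx": 0, "ry": 0, "rz": 0, "x": 0.002, "y": 0.002, "z": 0, "hand": 0},
    {"rx": 0, "ry": 0, "rz": 0, "x": 0.002, "y": 0.002, "z": 0, "hand": 0},
    {"rx": 0, "ry": 0, "rz": 0, "x": 0, "y": 0, "z": 0, "hand": 0},
  ],
)

```text
t: 9.2
eef_pos: [0.5468, -0.0784, 0.187]
tcp_rot: [[0.96, 0.281, -0.002], [0.281, -0.96, 0.0], [-0.002, -0.001, -1.0]]
ft_force: [-0.7, 2.8, -0.0]
grip_width: 0.0219
finger_force: 59.2
```

Request:
move_arm(
  series=[
    {"rx": 0, "ry": 0, "rz": 0, "x": 0, "y": -0.002, "z": 0, "hand": 0},
    {"rx": 0, "ry": 0, "rz": 0, "x": 0, "y": -0.002, "z": 0, "hand": 0},
    {"rx": 0, "ry": 0, "rz": 0, "x": 0, "y": -0.002, "z": 0, "hand": 0},
    {"rx": 0, "ry": 0, "rz": 0, "x": 0, "y": -0.002, "z": 0, "hand": 0},
    {"rx": 0, "ry": 0, "rz": 0, "x": 0, "y": 0, "z": 0, "hand": 0},
  ],
)

```text
t: 9.7
eef_pos: [0.5454, -0.0714, 0.1876]
tcp_rot: [[0.96, 0.281, 0.001], [0.281, -0.96, -0.001], [0.0, 0.001, -1.0]]
ft_force: [1.2, -4.7, -1.7]
grip_width: 0.0213
finger_force: 59.1
```

Request:
move_arm(
  series=[
    {"rx": 0, "ry": 0, "rz": 0, "x": 0.001, "y": 0.0045, "z": 0, "hand": 0},
    {"rx": 0, "ry": 0, "rz": 0, "x": 0, "y": 0, "z": 0, "hand": 0},
    {"rx": 0, "ry": 0, "rz": 0, "x": 0, "y": 0, "z": 0.002, "hand": 0},
    {"rx": 0, "ry": 0, "rz": 0, "x": 0, "y": 0, "z": 0.002, "hand": 0},
    {"rx": 0, "ry": 0, "rz": 0, "x": 0, "y": 0, "z": 0.001, "hand": 0},
    {"rx": 0, "ry": 0, "rz": 0, "x": 0, "y": 0, "z": 0, "hand": 0},
  ],
)

```text
t: 10.3
eef_pos: [0.5472, -0.0743, 0.1821]
tcp_rot: [[0.96, 0.282, -0.001], [0.282, -0.96, 0.0], [-0.001, -0.001, -1.0]]
ft_force: [0.0, 1.0, -1.3]
grip_width: 0.0218
finger_force: 59.3
```

```bash
python3 -c "
from h import *
to((.5472,-.0753,.1746),-73.5)"
```

```text
t10.30 [ 0.5472 -0.0743  0.1821] yaw_y -73.65 z [-7.e-04  3.e-04 -1.e+00] w 0.0218 f 59.3 F [ 0.   1.  -1.3] M [ 0.29  0.1  -0.  ]
shift [-0.0003  0.0009  0.0075] turn/pi [-0.0002  0.0002 -0.0008]
```

In: it is past the shoulder with no force. Continuing to the floor.

Request:
move_arm(
  series=[
    {"rx": 0, "ry": 0, "rz": 0, "x": 0, "y": 0, "z": 0.002, "hand": 0},
    {"rx": 0, "ry": 0, "rz": 0, "x": 0, "y": 0, "z": 0.002, "hand": 0},
    {"rx": 0, "ry": 0, "rz": 0, "x": 0, "y": 0, "z": 0.002, "hand": 0},
    {"rx": 0, "ry": 0, "rz": 0, "x": 0, "y": 0, "z": 0.002, "hand": 0},
    {"rx": 0, "ry": 0, "rz": 0, "x": 0, "y": 0, "z": 0, "hand": 0},
  ],
)

```text
t: 10.8
eef_pos: [0.5477, -0.0744, 0.1746]
tcp_rot: [[0.96, 0.282, 0.0], [0.282, -0.96, 0.001], [0.001, -0.001, -1.0]]
ft_force: [-0.8, 3.5, 4.1]
grip_width: 0.0215
finger_force: 59.9
```

```bash
python3 -c "
from h import *
to((.5472,-.0753,.1746),-73.5)"
```

```text
t10.80 [ 0.5477 -0.0744  0.1746] yaw_y -73.65 z [ 4.e-04  7.e-04 -1.e+00] w 0.0215 f 59.9 F [-0.8  3.5  4.1] M [0.82 0.44 0.03]
shift [-0.0007  0.0008 -0.    ] turn/pi [-0.0002 -0.0002 -0.0008]
```

Request:
move_arm(
  series=[
    {"rx": 0, "ry": 0, "rz": -0.035, "x": 0, "y": 0.0005, "z": 0.001, "hand": 0},
    {"rx": 0, "ry": 0, "rz": -0.035, "x": 0, "y": 0, "z": 0, "hand": 0},
    {"rx": 0, "ry": 0, "rz": -0.035, "x": 0, "y": 0, "z": 0, "hand": 0},
    {"rx": 0, "ry": 0, "rz": -0.035, "x": 0, "y": 0, "z": 0, "hand": 0},
    {"rx": 0, "ry": 0, "rz": -0.035, "x": 0, "y": 0, "z": 0, "hand": 0},
    {"rx": 0, "ry": 0, "rz": -0.035, "x": 0, "y": 0, "z": 0, "hand": 0},
    {"rx": 0, "ry": 0, "rz": -0.035, "x": 0, "y": 0, "z": 0, "hand": 0},
    {"rx": 0, "ry": 0, "rz": -0.035, "x": 0, "y": 0, "z": 0, "hand": 0},
  ],
  squeeze=80,
)

```text
t: 11.6
eef_pos: [0.5479, -0.0746, 0.1745]
tcp_rot: [[0.391, 0.921, 0.001], [0.921, -0.391, 0.001], [0.002, 0.0, -1.0]]
ft_force: [-5.2, 4.8, 13.5]
grip_width: 0.021
finger_force: 79.2
```

```bash
python3 -c "
from h import *
to((.5475,-.0745,.1746),2)"
```

```text
t11.60 [ 0.5479 -0.0746  0.1745] yaw_y -22.99 z [ 0.001   0.0015 -1.    ] w 0.0210 f 79.2 F [-5.2  4.8 13.5] M [ 1.22  1.18 -0.1 ]
shift [-0.0001 -0.0004 -0.0001] turn/pi [ 0.0002 -0.0005 -0.1388]
```

Request:
move_arm(
  series=[
    {"rx": 0, "ry": 0, "rz": -0.03, "x": 0, "y": 0, "z": 0, "hand": 0},
    {"rx": 0, "ry": 0, "rz": -0.03, "x": 0, "y": 0, "z": 0, "hand": 0},
    {"rx": 0, "ry": 0, "rz": -0.03, "x": 0, "y": 0, "z": 0, "hand": 0},
    {"rx": 0, "ry": 0, "rz": -0.03, "x": 0, "y": 0, "z": 0, "hand": 0},
    {"rx": 0, "ry": 0, "rz": -0.02, "x": 0, "y": 0, "z": 0, "hand": 0},
    {"rx": 0, "ry": 0, "rz": 0, "x": 0, "y": 0, "z": 0, "hand": 0},
  ],
)

```text
t: 12.2
eef_pos: [0.5484, -0.0746, 0.1745]
tcp_rot: [[-0.036, 0.999, 0.002], [0.999, 0.036, 0.001], [0.001, 0.002, -1.0]]
ft_force: [-2.2, 5.4, 11.5]
grip_width: 0.0209
finger_force: 79.0
```

```bash
python3 -c "
from h import *
st()"
```

```text
t12.20 [ 0.5484 -0.0746  0.1745] yaw_y 2.08 z [ 0.0019  0.0014 -1.    ] w 0.0209 f 79.0 F [-2.2  5.4 11.5] M [1.22 0.79 0.01]
```

Request:
move_arm(
  series=[
    {"rx": 0, "ry": 0, "rz": -0.015, "x": 0, "y": 0, "z": 0, "hand": 0},
    {"rx": 0, "ry": 0, "rz": -0.015, "x": 0, "y": 0, "z": 0, "hand": 0},
    {"rx": 0, "ry": 0, "rz": 0, "x": 0, "y": 0, "z": 0, "hand": 0},
  ],
)

```text
t: 12.5
eef_pos: [0.5484, -0.0745, 0.1745]
tcp_rot: [[-0.13, 0.992, 0.002], [0.992, 0.13, 0.001], [0.001, 0.002, -1.0]]
ft_force: [-3.3, 5.1, 11.7]
grip_width: 0.0214
finger_force: 79.0
```

```bash
python3 -c "
from h import *
st()"
```

```text
t12.50 [ 0.5484 -0.0745  0.1745] yaw_y 7.45 z [ 0.0019  0.0014 -1.    ] w 0.0214 f 79.0 F [-3.3  5.1 11.7] M [ 1.22  0.8  -0.05]
```

Request:
move_arm(
  series=[
    {"rx": 0, "ry": 0, "rz": -0.015, "x": 0, "y": 0, "z": 0, "hand": 0},
    {"rx": 0, "ry": 0, "rz": -0.015, "x": 0, "y": 0, "z": 0, "hand": 0},
    {"rx": 0, "ry": 0, "rz": 0, "x": 0, "y": 0, "z": 0, "hand": 0},
  ],
)

```text
t: 12.8
eef_pos: [0.5483, -0.0744, 0.1745]
tcp_rot: [[-0.222, 0.975, 0.002], [0.975, 0.222, 0.002], [0.001, 0.002, -1.0]]
ft_force: [-3.1, 4.4, 11.4]
grip_width: 0.0213
finger_force: 79.0
```

```bash
python3 - <<'E'
from h import *
st()
t=bot.camera("top");s=bot.camera("side")
a=cv2.resize(t[205:330,275:395],None,fx=3.3,fy=3.3,interpolation=2)[:396];b=cv2.resize(s[130:230,290:400],None,fx=3.6,fy=3.96,interpolation=2)
cv2.imwrite("pics/a4.png",cv2.cvtColor(np.hstack([a,b]),cv2.COLOR_RGB2BGR))
E
```

```text
t12.80 [ 0.5483 -0.0744  0.1745] yaw_y 12.83 z [ 0.0019  0.0016 -1.    ] w 0.0213 f 79.0 F [-3.1  4.4 11.4] M [ 1.38  0.75 -0.28]
```

View pics/a4.png

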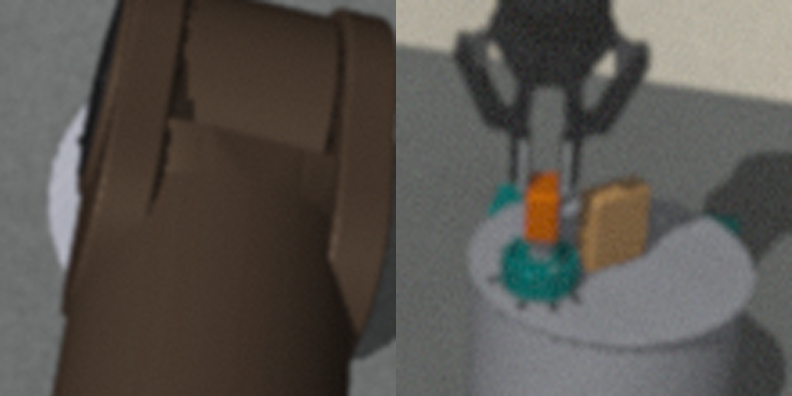

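The side crop shows the key standing in the cap, seated, at crop (542,215). Moment Mz is starting to rise, so one more small step will confirm the stop.

Request:
move_arm(
  series=[
    {"rx": 0, "ry": 0, "rz": -0.015, "x": 0, "y": 0, "z": 0, "hand": 0},
    {"rx": 0, "ry": 0, "rz": 0, "x": 0, "y": 0, "z": 0, "hand": 0},
  ],
)

```text
t: 13.1
eef_pos: [0.5483, -0.0743, 0.1745]
tcp_rot: [[-0.267, 0.964, 0.002], [0.964, 0.267, 0.002], [0.001, 0.002, -1.0]]
ft_force: [-3.1, 5.7, 11.8]
grip_width: 0.0212
finger_force: 79.1
```

```bash
python3 -c "
from h import *
st()"
```

```text
t13.10 [ 0.5483 -0.0743  0.1745] yaw_y 15.51 z [ 0.0019  0.0018 -1.    ] w 0.0212 f 79.1 F [-3.1  5.7 11.8] M [ 1.42  0.84 -0.39]
```

Request:
move_arm(
  series=[
    {"rx": 0, "ry": 0, "rz": 0.012, "x": 0, "y": 0, "z": 0, "hand": 0},
    {"rx": 0, "ry": 0, "rz": 0, "x": 0, "y": 0, "z": 0, "hand": 0.5},
    {"rx": 0, "ry": 0, "rz": 0, "x": 0, "y": 0, "z": 0, "hand": 0.5},
    {"rx": 0, "ry": 0, "rz": 0, "x": 0, "y": 0, "z": 0, "hand": 0.5},
    {"rx": 0, "ry": 0, "rz": 0, "x": 0, "y": 0, "z": 0, "hand": 0.5},
    {"rx": 0, "ry": 0, "rz": 0, "x": 0, "y": 0, "z": 0, "hand": 0.5},
  ],
)

```text
t: 13.7
eef_pos: [0.5476, -0.0754, 0.1733]
tcp_rot: [[-0.23, 0.973, -0.0], [0.973, 0.23, -0.0], [-0.0, -0.0, -1.0]]
ft_force: [0.2, -0.4, 0.3]
grip_width: 0.0427
finger_force: 0.0
```

```bash
python3 -c "
from h import *
st()"
```

```text
t13.70 [ 0.5476 -0.0754  0.1733] yaw_y 13.28 z [-1.e-04 -2.e-04 -1.e+00] w 0.0427 f 0.0 F [ 0.2 -0.4  0.3] M [-0.   -0.07  0.02]
```

Request:
move_arm(
  series=[
    {"rx": 0, "ry": 0, "rz": 0, "x": 0, "y": 0, "z": -0.008, "hand": 0.5},
    {"rx": 0, "ry": 0, "rz": 0, "x": 0, "y": 0, "z": -0.015, "hand": 0.5},
    {"rx": 0, "ry": 0, "rz": 0, "x": 0, "y": 0, "z": -0.03, "hand": 0.5},
    {"rx": 0, "ry": 0, "rz": 0, "x": 0, "y": 0, "z": -0.037, "hand": 0.5},
    {"rx": 0, "ry": 0, "rz": 0.046, "x": 0, "y": 0, "z": 0, "hand": 1},
    {"rx": 0, "ry": 0, "rz": 0.046, "x": 0, "y": 0, "z": 0, "hand": 1},
    {"rx": 0, "ry": 0, "rz": 0.046, "x": 0, "y": 0, "z": 0, "hand": 1},
    {"rx": 0, "ry": 0, "rz": 0.046, "x": 0, "y": 0, "z": 0, "hand": 1},
  ],
)

```text
t: 14.5
eef_pos: [0.5477, -0.0752, 0.2641]
tcp_rot: [[0.345, 0.939, 0.001], [0.939, -0.345, 0.0], [0.0, 0.001, -1.0]]
ft_force: [-0.6, 0.6, -0.8]
grip_width: 0.0852
finger_force: 0.0
```

Request:
move_arm(
  series=[
    {"rx": 0, "ry": 0, "rz": 0.046, "x": 0, "y": 0, "z": 0, "hand": 1},
    {"rx": 0, "ry": 0, "rz": 0.046, "x": 0, "y": 0, "z": 0, "hand": 1},
    {"rx": 0, "ry": 0, "rz": 0.026, "x": 0, "y": 0, "z": 0, "hand": 1},
    {"rx": 0, "ry": 0, "rz": 0, "x": 0, "y": 0, "z": 0, "hand": 1},
    {"rx": 0, "ry": 0, "rz": 0, "x": 0, "y": 0, "z": 0, "hand": 1},
  ],
)

```text
t: 15.0
eef_pos: [0.5477, -0.0751, 0.2637]
tcp_rot: [[0.655, 0.756, 0.0], [0.756, -0.655, 0.0], [0.0, 0.0, -1.0]]
ft_force: [-0.3, 0.9, 0.6]
grip_width: 0.0854
finger_force: 0.0
```

```bash
python3 - <<'E'
from h import *
to((.507,-.121,.153),-41)
s=bot.camera("side")
b=cv2.resize(s[130:240,290:400],None,fx=5,fy=5,interpolation=2)
cv2.imwrite("pics/a5.png",cv2.cvtColor(b,cv2.COLOR_RGB2BGR))
g=(.5478,-.0745,.188);_,k=rect("side",s,(0,190,60),(14,255,255),(318,160,350,205));print("orange",k.min(0),k.max(0),"grip centre pred",proj("side",g))
print("px/m z",proj("side",np.array(g)+[0,0,.01])-proj("side",g))
E
```

```text
t15.00 [ 0.5477 -0.0751  0.2637] yaw_y -40.92 z [ 4.e-04  0.e+00 -1.e+00] w 0.0854 f 0.0 F [-0.3  0.9  0.6] M [-0.05  0.02  0.03]
shift [-0.0614 -0.0007  0.1107] turn/pi [ 0.0001 -0.0001  0.0004]
orange [326.125 173.625] [335.125 190.125] grip centre pred [330.46771694 182.40623195]
px/m z [ 0.23422653 -3.56174643]
```

View pics/a5.png

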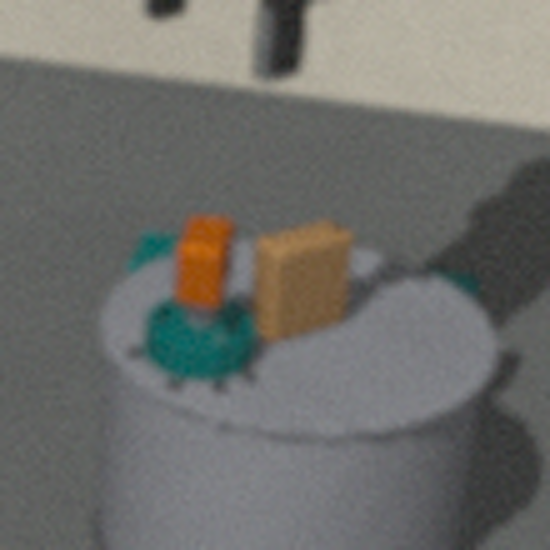

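The key stands upright in the cap at crop (205,260), and its height matches a fully seated key. Going to the handle.

Request:
move_arm(
  series=[
    {"rx": 0, "ry": 0, "rz": 0, "x": -0.031, "y": -0.0007, "z": 0, "hand": 1},
    {"rx": 0, "ry": 0, "rz": 0, "x": -0.0305, "y": 0, "z": 0, "hand": 1},
    {"rx": 0, "ry": 0, "rz": 0, "x": 0, "y": 0, "z": 0, "hand": 1},
    {"rx": 0, "ry": 0, "rz": 0, "x": 0, "y": 0, "z": 0.04, "hand": 1},
    {"rx": 0, "ry": 0, "rz": 0, "x": 0, "y": 0, "z": 0.04, "hand": 1},
    {"rx": 0, "ry": 0, "rz": 0, "x": 0, "y": 0, "z": 0.02, "hand": 1},
    {"rx": 0, "ry": 0, "rz": 0, "x": 0, "y": 0, "z": 0.01, "hand": 1},
    {"rx": 0, "ry": 0, "rz": 0, "x": 0, "y": 0, "z": 0, "hand": 1},
  ],
)

```text
t: 15.85
eef_pos: [0.5063, -0.1209, 0.1527]
tcp_rot: [[0.657, 0.754, -0.002], [0.754, -0.657, 0.0], [-0.001, -0.001, -1.0]]
ft_force: [-0.1, -0.2, 0.7]
grip_width: 0.0856
finger_force: 0.0
```

Request:
move_arm(
  series=[
    {"rx": 0, "ry": 0, "rz": 0, "x": 0, "y": 0, "z": 0, "hand": 0},
    {"rx": 0, "ry": 0, "rz": 0, "x": 0, "y": 0, "z": 0, "hand": 0},
    {"rx": 0, "ry": 0, "rz": 0, "x": 0, "y": 0, "z": 0, "hand": 0},
    {"rx": 0, "ry": 0, "rz": 0, "x": 0, "y": 0, "z": 0, "hand": 0},
    {"rx": 0, "ry": 0, "rz": 0, "x": 0, "y": 0, "z": 0, "hand": 0},
    {"rx": 0, "ry": 0, "rz": 0, "x": 0, "y": 0, "z": 0, "hand": 0},
    {"rx": 0, "ry": 0, "rz": 0, "x": 0, "y": 0, "z": 0, "hand": 0},
    {"rx": 0, "ry": 0, "rz": 0, "x": 0, "y": 0, "z": 0, "hand": 0},
  ],
  squeeze=80,
)

```text
t: 16.65
eef_pos: [0.507, -0.121, 0.1543]
tcp_rot: [[0.657, 0.754, 0.001], [0.754, -0.657, 0.001], [0.001, 0.0, -1.0]]
ft_force: [-3.5, 0.8, 7.7]
grip_width: 0.0191
finger_force: 78.6
```

```bash
python3 -c "
from h import *
st()"
```

```text
t16.65 [ 0.507  -0.121   0.1543] yaw_y -41.07 z [ 1.e-03  6.e-04 -1.e+00] w 0.0191 f 78.6 F [-3.5  0.8  7.7] M [0.22 0.55 0.05]
```

Request:
move_arm(
  series=[
    {"rx": 0, "ry": 0, "rz": 0, "x": 0, "y": 0, "z": -0.003, "hand": 0},
    {"rx": 0, "ry": 0, "rz": 0, "x": 0, "y": 0, "z": -0.004, "hand": 0},
    {"rx": 0, "ry": 0, "rz": 0, "x": 0, "y": 0, "z": -0.004, "hand": 0},
    {"rx": 0, "ry": 0, "rz": 0, "x": 0, "y": 0, "z": 0, "hand": 0},
  ],
  squeeze=100,
)

```text
t: 17.05
eef_pos: [0.5068, -0.1211, 0.1648]
tcp_rot: [[0.657, 0.754, 0.0], [0.754, -0.657, -0.0], [0.0, 0.0, -1.0]]
ft_force: [0.1, -0.5, -4.7]
grip_width: 0.019
finger_force: 98.2
```

```bash
python3 -c "
from h import *
st()"
```

```text
t17.05 [ 0.5068 -0.1211  0.1648] yaw_y -41.08 z [ 5.e-04 -0.e+00 -1.e+00] w 0.0190 f 98.2 F [ 0.1 -0.5 -4.7] M [0.05 0.01 0.04]
```

Request:
move_arm(
  series=[
    {"rx": 0, "ry": 0, "rz": 0, "x": 0, "y": 0, "z": -0.01, "hand": 0},
    {"rx": 0, "ry": 0, "rz": 0, "x": 0, "y": 0, "z": -0.015, "hand": 0},
    {"rx": 0, "ry": 0, "rz": 0, "x": 0, "y": 0, "z": -0.02, "hand": 0},
    {"rx": 0, "ry": 0, "rz": 0, "x": 0, "y": 0, "z": -0.02, "hand": 0},
    {"rx": 0, "ry": 0, "rz": 0, "x": 0, "y": 0, "z": -0.015, "hand": 0},
    {"rx": 0, "ry": 0, "rz": 0, "x": 0, "y": 0, "z": -0.0095, "hand": 0},
    {"rx": 0, "ry": 0, "rz": 0, "x": 0, "y": 0, "z": 0, "hand": 0},
    {"rx": 0, "ry": 0, "rz": 0, "x": 0, "y": 0, "z": 0, "hand": 0},
  ],
)

```text
t: 17.85
eef_pos: [0.5064, -0.1209, 0.2535]
tcp_rot: [[0.657, 0.754, -0.0], [0.754, -0.657, 0.0], [-0.0, -0.0, -1.0]]
ft_force: [-0.1, 0.1, -6.1]
grip_width: 0.0188
finger_force: 98.7
```

Request:
move_arm(
  series=[
    {"rx": 0, "ry": 0, "rz": 0, "x": 0, "y": 0, "z": 0, "hand": 0},
    {"rx": 0, "ry": 0, "rz": 0, "x": 0, "y": 0, "z": 0, "hand": 0},
    {"rx": 0, "ry": 0, "rz": 0, "x": 0, "y": 0, "z": 0, "hand": 0},
    {"rx": 0, "ry": 0, "rz": 0, "x": 0, "y": 0, "z": 0, "hand": 0},
    {"rx": 0, "ry": 0, "rz": 0, "x": 0, "y": 0, "z": 0, "hand": 0},
  ],
)

```text
t: 18.35
eef_pos: [0.5066, -0.1211, 0.2538]
tcp_rot: [[0.657, 0.754, -0.0], [0.754, -0.657, -0.0], [-0.0, -0.0, -1.0]]
ft_force: [0.2, -0.3, -4.3]
grip_width: 0.0189
finger_force: 98.7
```

```bash
python3 - <<'E'
from h import *
s,_=st();print(np.abs(s["joint_vel"]).max())
cv2.imwrite("pics/a6.png",cv2.cvtColor(bot.camera("side"),cv2.COLOR_RGB2BGR))
E
```

```text
t18.35 [ 0.5066 -0.1211  0.2538] yaw_y -41.08 z [-2.e-04 -0.e+00 -1.e+00] w 0.0189 f 98.7 F [ 0.2 -0.3 -4.3] M [-0.01 -0.01 -0.03]
0.0020778400324577154
```

View pics/a6.png

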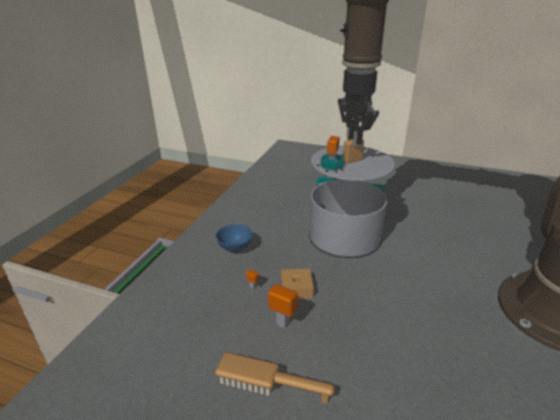

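The lid is level above the open caddy at (352,165), with the key in the cap at (333,145). The stand is empty, and the brush, bowl and scraper are undisturbed.

```bash
python3 -c "
from station import bot
print(bot.sign_off())"
```

```text
the job is handed in; nothing more can be done
None
```

Handed in at about 18 s: the key is seated in the cap, the cap is turned counter-clockwise until the torque rose at its stop, and the lid is held by its handle, level and still, about 10 cm above the caddy.

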